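# Load the serving caddy in mirror order

## Robot

A 6-joint arm with a two-finger parallel gripper is mounted at the origin on the work surface. World frame = base frame: x ahead of the robot, y to its left, z up, the work surface at z = 0. Lengths are in mm, angles in rad, forces in N, time in s.
With the tool pointing down it reaches from about 275 to 825 mm from the base axis. Payload 5.2 kg.
Tool frame: the origin (TCP) lies at the very end of the fingers, on their centre line; the grasp point (between the pads) lies 19 mm behind it; z points along the fingers, y is the line along which they close (so a half turn about z gives the same grasp; the last joint's range is limited). The gripper opens to 93 mm and grips with 3 to 60 N. Pads are 15 mm wide; open, the fingers measure 128 mm over their backs; the gripper's body (75 mm by 188 mm) begins 65 mm behind the grasp point.
Start: joints at [-1.411, 0.259, 1.535, -0, 1.348, -0.203], TCP at [195.212, -514.195, 193.453] pointing down, gripper open.
Joint ranges: [-3.14, 3.14], [-0.91, 2.08], [0.19, 2.58], [-1.22, 4.36], [0.22, 2.71], [-3.12, 3.12]. Speed limits (rad/s): [2.57, 2.57, 3.14, 3.14, 3.14, 3.14].

## Interface

Orientations are given as [roll, pitch, yaw] about the fixed x, y, z axes, in that order (R = Rz(yaw) Ry(pitch) Rx(roll)).
In Python, from bench import robot gives the robot as it stands. The module is installed in compiled form; this text tells all that it offers. Calls block until the motion is done:
- robot.move_ptp(position, orientation): joint-space move of the TCP to a pose.
- robot.move_linear(position, ori=None, speed=150, f_stop=None): straight line of the TCP; ori=None keeps the orientation; speed is the mean speed in mm/s. With f_stop (N) it stops when the force on the tool has changed by that much, and returns True; else False.
- robot.move_j(angles): joint-space move.
- robot.move_gripper(opening): opening from 0.0 (shut) to 1.0 (fully open); the grip force is fixed at half the most; returns when the fingers have stopped.
- robot.sleep(seconds).
- robot.inverse_kinematics(position, orientation): joint angles nearest the present ones, or None.
- robot.get_image(name): name is "scene" or "top" or "wrist"; returns a dict with "img" (480x640x3 uint8, blue, green, red), "fovy" (degrees; the focal length in pixels is half the picture's height over the tangent of half this angle, whatever the lens; pixels are square), "cx", "cy" (the principal point, pixels), "k1" (the pictures are not rectified: a ray, as slopes to the right and down, at radius r is drawn at 1 + k1 r^2 times it, then the intrinsics apply), "eye" and "orientation" of the camera in the world. Camera axes: x right, y down, z forward; pixel columns grow to the right and rows downward; lengths in mm; the calibration is good to about 2 mm. A picture is of the moment at which its call begins. There is no depth.
A pose or a line that the arm cannot do raises robot.MotionError and nothing moves.
- robot.hand_in(): hands the job in; it is judged then, once.
Readings, each from a call of its own:
- robot.current_t(): time.
- robot.current_qpos(): joint angles.
- robot.current_joint_vel(): joint speeds.
- robot.current_joint_efforts(): joint torques, N m.
- robot.current_tcp_pos(): TCP position.
- robot.current_eef_rot(): TCP orientation.
- robot.current_contact_force(): force on the tool from outside, world axes, zero at the start.
- robot.current_ft_torque(): the same for the moment, N m.
- robot.current_gripper_width(): opening from 0.0 (shut) to 1.0 (fully open).
- robot.current_finger_force(): force on a finger pad.
Only numpy, scipy, OpenCV 4.12 (cv2) and the standard library are available. Lean on these libraries where they do the work, as an engineer would, in place of code of your own. Each camera call takes 0.05 s, during which the arm holds its last target. There are 200 camera calls.

## Task

Move the four condiment containers from the white wash rack into the empty wooden serving caddy, one to each compartment, in reverse order as counted from the handle ends: the container that stands next to the wash rack's handle goes into the compartment farthest from the caddy's handle, the next into the next, and so on. Leave each standing upright on its compartment's floor, let go, and knock none over on the way.

Things in the scene. Friction and masses are not known exactly. Their poses are not given: they have to be found in the camera images.
- wash_rack: White plastic wash rack with a tan mat in each well; the containers start in it. Fixed, 78 mm (x) by 294 mm (y), four square wells in a row along y, centres at y = +108, +36, -36, -108 mm; wells 66 mm wide inside, walls 6 mm, well floor 6 mm and wall tops 20 mm above the counter. A loop handle (18 mm high) sticks out 27 mm at the +y end only. Origin: centre of underside, on the counter; z up.
- serving_caddy: Brown wooden serving caddy, empty, no mats: the target. Fixed, 78 mm (x) by 294 mm (y), four square wells in a row along y, centres at y = +108, +36, -36, -108 mm; wells 66 mm wide inside, walls 6 mm, well floor 6 mm and wall tops 20 mm above the counter. A loop handle (18 mm high) sticks out 27 mm at the +y end only. Origin: centre of underside, on the counter; z up.
- dredger: Plain round steel shaker with a domed lid, 85 mm tall; straight side 44 mm across up to 65 mm, lid rim 47 mm across from 65 to 71 mm. Starts upright on a mat in the wash rack, so its underside is 10 mm above the counter, up to 8.5 mm off the mat's centre. Loose, 0.13 to 0.28 kg. Origin: centre of its underside; z up along its axis. Grip the straight side.
- mill: Slim steel pepper mill, the tallest, 115 mm; foot 42 mm across, narrow waist 26 mm at 45 mm up, straight upper part 37 mm across from 64 to 100 mm, small ball on top. Starts upright on a mat in the wash rack, so its underside is 10 mm above the counter, up to 8.5 mm off the mat's centre. Loose, 0.13 to 0.28 kg. Origin: centre of its underside; z up along its axis. Grip the upper part.
- salt_jar: Squat white ceramic jar with a flat top, the shortest, 61 mm tall, 48 mm across, side straight from 4 to 56 mm. Starts upright on a mat in the wash rack, so its underside is 10 mm above the counter, up to 8.5 mm off the mat's centre. Loose, 0.13 to 0.28 kg. Origin: centre of its underside; z up along its axis. Grip its upper half, above the well walls.
- tin: Square steel tin, 40 x 40 mm, 84 mm tall, with a small round cap on top (to 93 mm). Starts upright on a mat in the wash rack, so its underside is 10 mm above the counter, up to 8.5 mm off the mat's centre. Loose, 0.13 to 0.28 kg. Origin: centre of its underside; z up along its axis. Its x and y axes are square to its faces; grip a parallel pair of faces.
- mat_dredger: Flat round tan cork mat, 62 mm across and 4 mm thick, fixed in one well of the wash rack: the one on which the dredger stands at the start (which well varies). It stays there all the time. Origin: centre of its underside, 6 mm above the counter.
- mat_mill: Flat round tan cork mat, 62 mm across and 4 mm thick, fixed in one well of the wash rack: the one on which the pepper mill stands at the start (which well varies). It stays there all the time. Origin: centre of its underside, 6 mm above the counter.
- mat_salt_jar: Flat round tan cork mat, 62 mm across and 4 mm thick, fixed in one well of the wash rack: the one on which the salt jar stands at the start (which well varies). It stays there all the time. Origin: centre of its underside, 6 mm above the counter.
- mat_tin: Flat round tan cork mat, 62 mm across and 4 mm thick, fixed in one well of the wash rack: the one on which the square tin stands at the start (which well varies). It stays there all the time. Origin: centre of its underside, 6 mm above the counter.

How it is judged (in metres and radians):
At the end, for the whole second after the job is handed in: Each container stands upright (tilt under 0.12 rad), at rest, in the caddy compartment that mirrors its starting well (rack y of +108, +36, -36, -108 mm becomes caddy y of -108, -36, +36, +108 mm), within 16 mm of its centre along caddy x and y, underside within 6 mm of its floor (((y of mat_dredger in the frame of wash_rack between 0.088 and 0.128 m and y of dredger in the frame of serving_caddy between -0.124 and -0.092 m) or (y of mat_dredger in the frame of wash_rack between 0.016 and 0.056 m and y of dredger in the frame of serving_caddy between -0.052 and -0.02 m) or (y of mat_dredger in the frame of wash_rack between -0.056 and -0.016 m and y of dredger in the frame of serving_caddy between 0.02 and 0.052 m) or (y of mat_dredger in the frame of wash_rack between -0.128 and -0.088 m and y of dredger in the frame of serving_caddy between 0.092 and 0.124 m)) and x of dredger in the frame of serving_caddy between -0.016 and 0.016 m and z of dredger in the frame of serving_caddy between 0 and 0.012 m and angle between each of dredger, mill, salt_jar, tin's own z axis and vertical below 0.12 rad and linear speed of each of dredger, mill, salt_jar, tin below 0.03 m/s and ((y of mat_mill in the frame of wash_rack between 0.088 and 0.128 m and y of mill in the frame of serving_caddy between -0.124 and -0.092 m) or (y of mat_mill in the frame of wash_rack between 0.016 and 0.056 m and y of mill in the frame of serving_caddy between -0.052 and -0.02 m) or (y of mat_mill in the frame of wash_rack between -0.056 and -0.016 m and y of mill in the frame of serving_caddy between 0.02 and 0.052 m) or (y of mat_mill in the frame of wash_rack between -0.128 and -0.088 m and y of mill in the frame of serving_caddy between 0.092 and 0.124 m)) and x of mill in the frame of serving_caddy between -0.016 and 0.016 m and z of mill in the frame of serving_caddy between 0 and 0.012 m and ((y of mat_salt_jar in the frame of wash_rack between 0.088 and 0.128 m and y of salt_jar in the frame of serving_caddy between -0.124 and -0.092 m) or (y of mat_salt_jar in the frame of wash_rack between 0.016 and 0.056 m and y of salt_jar in the frame of serving_caddy between -0.052 and -0.02 m) or (y of mat_salt_jar in the frame of wash_rack between -0.056 and -0.016 m and y of salt_jar in the frame of serving_caddy between 0.02 and 0.052 m) or (y of mat_salt_jar in the frame of wash_rack between -0.128 and -0.088 m and y of salt_jar in the frame of serving_caddy between 0.092 and 0.124 m)) and x of salt_jar in the frame of serving_caddy between -0.016 and 0.016 m and z of salt_jar in the frame of serving_caddy between 0 and 0.012 m and ((y of mat_tin in the frame of wash_rack between 0.088 and 0.128 m and y of tin in the frame of serving_caddy between -0.124 and -0.092 m) or (y of mat_tin in the frame of wash_rack between 0.016 and 0.056 m and y of tin in the frame of serving_caddy between -0.052 and -0.02 m) or (y of mat_tin in the frame of wash_rack between -0.056 and -0.016 m and y of tin in the frame of serving_caddy between 0.02 and 0.052 m) or (y of mat_tin in the frame of wash_rack between -0.128 and -0.088 m and y of tin in the frame of serving_caddy between 0.092 and 0.124 m)) and x of tin in the frame of serving_caddy between -0.016 and 0.016 m and z of tin in the frame of serving_caddy between 0 and 0.012 m); the robot touches nothing.
It fails at once if a container is knocked over (tilted more than 0.8 rad) (angle between any of dredger, mill, salt_jar, tin's own z axis and vertical above 0.8 rad).
It also fails if it takes over 118 s, if anything falls off the work surface, if the arm or the gripper's body presses on something with over 40 N, if the wrist force passes 120 N, or if a joint passes its speed limit or range.

## Working session

There is one attempt and no reset: what is moved stays moved. The work goes in short steps, each a Python script; the robot and the scene stay as the last script left them, time stands still between calls to the robot, and variables do not carry over. Pictures are saved under pics/ and viewed, at most 14 in all, crops included, and the job is handed in when it is done.

```bash
mkdir -p pics; python3 - <<'E'
from bench import robot
import cv2
for n in("top","scene"):
    d=robot.get_image(n);cv2.imwrite(f"pics/{n}0.png",d.pop("img"));print(n,d)
print(robot.current_eef_rot(),robot.current_t())
E
```

```text
top {'fovy': 57.12970550770512, 'cx': 324.22995046065955, 'cy': 232.68172805779386, 'k1': -0.043034961037101624, 'eye': array([493.60324915,  -6.75188898, 745.3131343 ]), 'orientation': array([-3.06137049, -0.03047315, -1.54694455])}
scene {'fovy': 57.543781377044326, 'cx': 323.62251162567253, 'cy': 235.18340504370462, 'k1': -0.0194795248757028, 'eye': array([1007.3738041 ,  161.20463166,  607.30003417]), 'orientation': array([-2.40318235, -0.00653012,  1.9016707 ])}
[-3.14000316e+00 -2.96616218e-04  3.62792872e-01] 0.1
```

View pics/top0.png

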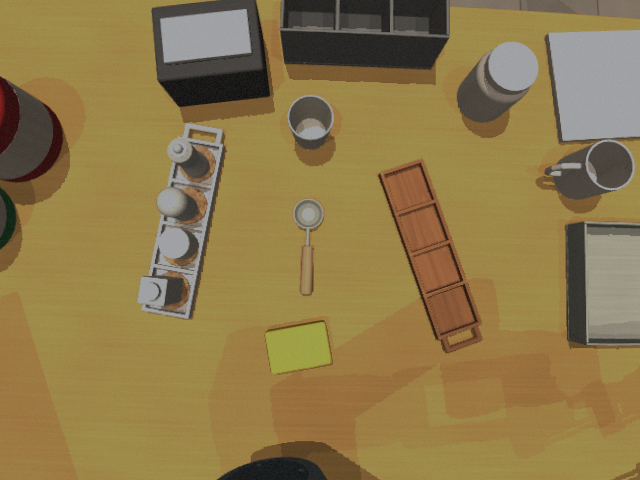

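View pics/scene0.png

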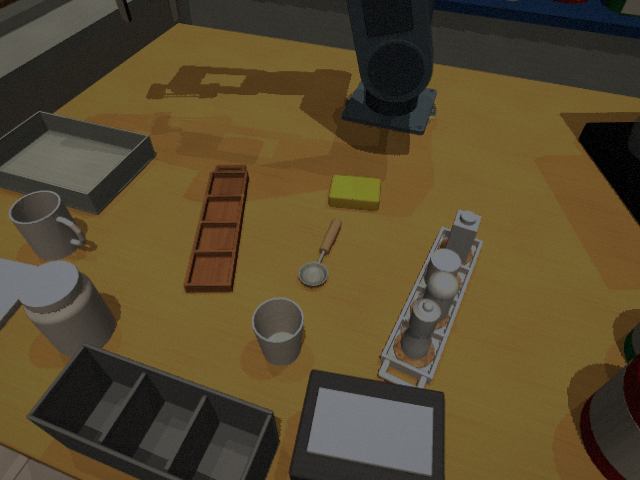

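View crop.

The top view shows the rack on the left with its handle at the far end, near (203,133). From the handle, the order is mill (180,150), dredger (173,202), salt jar (175,243), tin (153,291). The caddy is on the right with its handle at the near end (462,340). So far goes to far, and near goes to near.

```bash
python3 - <<'E'
import cv2,numpy as np
a=cv2.imread("pics/top0.png")
r=lambda c:cv2.resize(c,None,fx=2.8,fy=2.8,interpolation=cv2.INTER_CUBIC)
m=np.hstack([r(a[115:325,125:235]),r(a[150:360,370:490])])
cv2.imwrite("pics/crop1.png",m);print(m.shape)
E
```

```text
(588, 644, 3)
```

View pics/crop1.png

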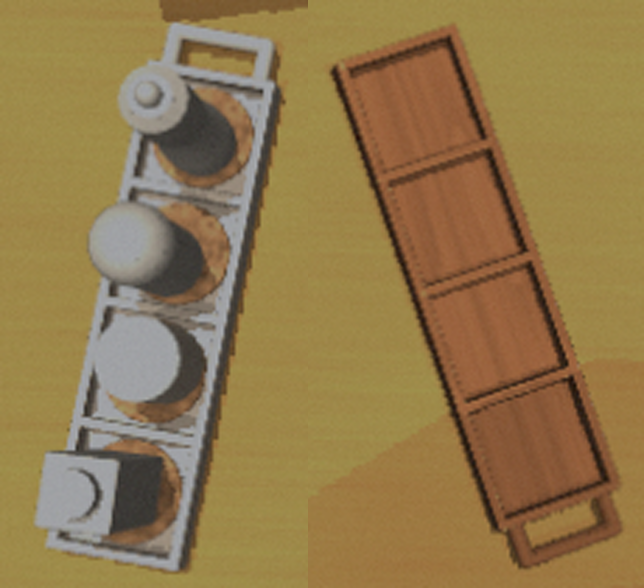

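Crop points, before conversion to top-image pixels:
- **Caddy rim corners:** (334,66), (457,28), (618,487), (495,530).
- **Rack rim corners:** (150,65), (272,85), (185,570), (48,547).
- **Container tops:** mill (152,99), dredger (131,244), salt jar (139,361).
- **Tin top corners:** (46,452), (119,460), (111,536), (37,524).

```bash
cat >h.py <<'E'
import cv2,numpy as np
from scipy.spatial.transform import Rotation as Ro
def cam(d):
    f=240/np.tan(np.radians(d["fovy"]/2)); K=np.array([[f,0,d["cx"]],[0,f,d["cy"]],[0,0,1.]])
    return K,np.array([d["k1"],0,0,0.]),Ro.from_euler("xyz",d["orientation"]).as_matrix(),np.array(d["eye"])
def unproj(d,px,z):
    K,D,R,e=cam(d); n=cv2.undistortPoints(np.array(px,float).reshape(-1,1,2),K,D)[:,0]
    r=np.c_[n,np.ones(len(n))]@R.T
    return (e+r*((z-e[2])/r[:,2])[:,None])[:,:2]
def proj(d,P):
    K,D,R,e=cam(d); c=(np.array(P,float).reshape(-1,3)-e)@R
    return cv2.projectPoints(c,np.zeros(3),np.zeros(3),K,D)[0][:,0]
def fit(model,pts):  # 2D rigid fit: centre, yaw, rms
    mc,pc=model.mean(0),pts.mean(0); H=(model-mc).T@(pts-pc)
    t=np.arctan2(H[0,1]-H[1,0],H[0,0]+H[1,1]); R=np.array([[np.cos(t),-np.sin(t)],[np.sin(t),np.cos(t)]])
    return pc-R@mc,t,np.sqrt(((model@R.T+pc-R@mc-pts)**2).sum(1).mean())
def inframe(c,t,p): 
    return (np.array(p)-c)@np.array([[np.cos(t),-np.sin(t)],[np.sin(t),np.cos(t)]])
def toworld(c,t,p):
    return np.array(p)@np.array([[np.cos(t),np.sin(t)],[-np.sin(t),np.cos(t)]])+c
E
python3 - <<'E'
from h import *
from bench import robot
d=robot.get_image("top")
L=lambda p:np.array(p)/2.8+[125,115]-.3
C=lambda p:(np.array(p)-[308,0])/2.8+[370,150]-.3
# handle (+y) end: rack top (far, world +x); frame y->+x world => frame x -> -y world (image right)
rk=unproj(d,L([(150,65),(272,85),(185,570),(48,547)]),20)
m=np.array([(-39,147),(39,147),(39,-147),(-39,-147)])
rc=fit(m,rk);print("rack",rc)
cd=unproj(d,C([(334,66),(457,28),(618,487),(495,530)]),20)
cc=fit(-m[[0,1,2,3]],cd);print(cd)
print("caddy",cc)
for n,p,z in(("mill",(152,99),112),("dredger",(131,244),78),("salt",(139,361),71)):
    w=unproj(d,L([p]),z)[0];print(n,w,inframe(rc[0],rc[1],w))
t=unproj(d,L([(46,452),(119,460),(111,536),(37,524)]),94)
print("tin",t,t.mean(0),inframe(rc[0],rc[1],t.mean(0)),fit(np.array([(-20,20),(20,20),(20,-20),(-20,-20)]),t))
E
```

```text
rack (array([556.65664548, 204.77744023]), np.float64(-1.713723350467931), np.float64(2.6778384005990334))
[[ 654.87711203 -116.99043406]
 [ 680.6301594  -191.42187644]
 [ 408.37860194 -289.42682714]
 [ 382.32683848 -215.88749308]]
caddy (array([ 531.55317796, -203.43165768]), np.float64(1.9169349799740103), np.float64(2.230725706624597))
mill [660.26405182 189.887777  ] [-2.00941084e-02  1.04671851e+02]
dredger [588.65209333 207.52050308] [-7.27255302 31.27847582]
salt [525.5709974  202.06235606] [  7.11526694 -30.38193831]
tin [[475.58398612 241.28920982]
 [472.44149375 202.85418714]
 [432.96448054 205.12937419]
 [438.11941718 244.03779973]] [454.7773444  223.32764272] [  -3.84927263 -103.48277683] (array([454.7773444 , 223.32764272]), np.float64(-1.6569242592252391), np.float64(1.1970765621386696))
```

```bash
python3 - <<'E'
from h import *
from bench import robot
import pickle
P=np.pi
for n,p,y in(("wc",(530,-203,330),.346),("wr",(555,205,330),-.143)):
    robot.move_ptp(p,[P,0,y]); robot.sleep(.2)
    d=robot.get_image("wrist");pickle.dump(d,open(n+".pkl","wb"));cv2.imwrite(f"pics/{n}.png",d["img"]);print(robot.current_t(),d["eye"],d["orientation"],robot.current_qpos())
E
```

```text
2.1417 [ 598.79528948 -179.63282512  521.18076689] [ 2.87374498e+00  3.13511958e-04 -1.22617758e+00] [-5.63691993e-01  2.40035862e-01  1.23449256e+00 -8.93530768e-05
  1.66754254e+00  6.62430382e-01]
3.9083 [628.00691441 193.03076378 521.53337658] [ 2.87426357e+00 -2.09181006e-04 -1.71513098e+00] [ 1.63933923e-01  2.86899265e-01  1.17186059e+00 -9.69018257e-05
  1.68283437e+00  1.87906224e+00]
```

View pics/wc.png

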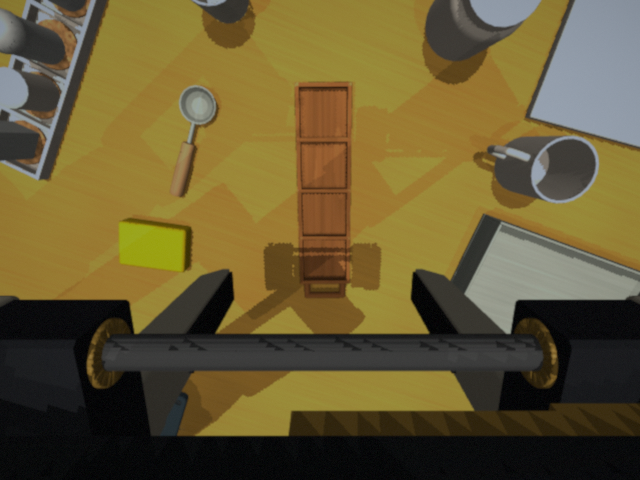

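View pics/wr.png

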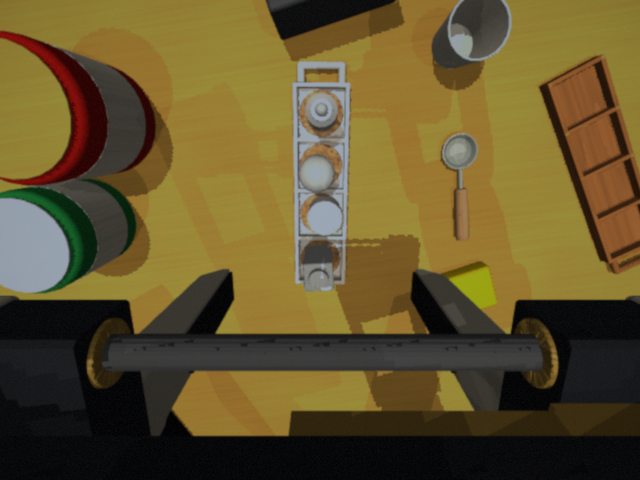

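The wrist views show the caddy aligned, at columns 295–353 and rows 82–297. The rack is also aligned, at columns 293–350 and rows 62–285. I'll overlay the estimates to check the fit.

```bash
python3 - <<'E'
from h import *
import pickle
S=4
rc=(np.array([556.66,204.78]),-1.7137); cc=(np.array([531.55,-203.43]),1.9169)
def circ(c,r,z): 
    a=np.linspace(0,2*np.pi,40);return [(c[0]+r*np.cos(t),c[1]+r*np.sin(t),z) for t in a]
def tray(f): 
    out=[]
    for q in([(-39,-147),(39,-147),(39,147),(-39,147)],):
        w=toworld(f[0],f[1],q+q[:1]);out.append([(*x,20) for x in w])
    return out
ms=[]
for n,cur,x0 in(("wr",tray(rc)+[circ((660.3,189.9),18.5,110),circ((588.7,207.5),23.5,78),circ((525.6,202.1),24,71),
   [(*w,94) for w in toworld(np.array([454.8,223.3]),-1.657,[(-20,-20),(20,-20),(20,20),(-20,20),(-20,-20)])]],275),("wc",tray(cc),275)):
    d=pickle.load(open(n+".pkl","rb")); y0=70 if n=="wc" else 70
    im=cv2.resize(d["img"][y0:y0+232,x0:x0+100],None,fx=2.55,fy=2.55,interpolation=cv2.INTER_CUBIC)
    o=im.copy()
    for c in cur: cv2.polylines(o,[np.int32((proj(d,c)+.5-[x0,y0])*2.55)],False,(0,255,0) ,1)
    ms+=[im,o] if n=="wr" else [o]
m=np.hstack(ms);print(m.shape);cv2.imwrite("pics/ov.png",m)
E
```

```text
(592, 765, 3)
```

View pics/ov.png

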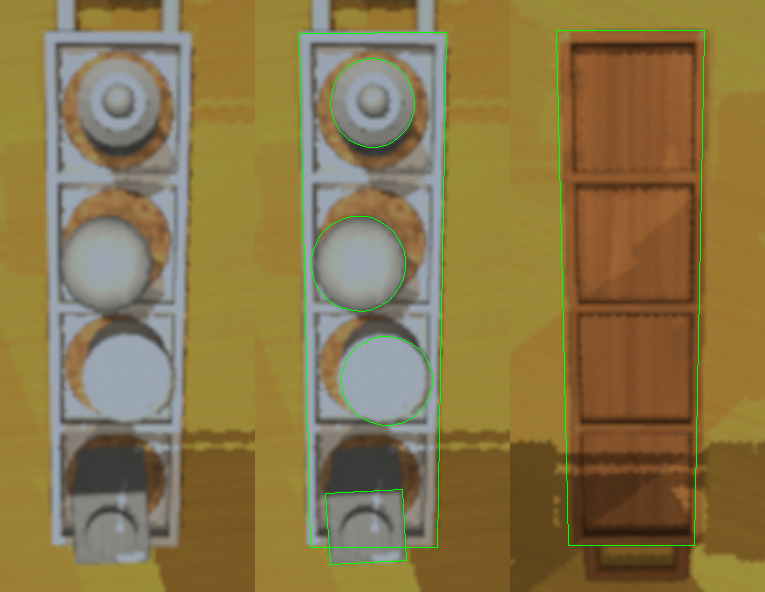

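The overlay matches to within about 2 mm, so I'll start with the mill.

```bash
cat >>h.py <<'E'
from bench import robot
P=np.pi
CC=(np.array([531.0,-204.4]),1.9169)
def carry(xy,yaw,g,cy,up=135,v=280):
    "grasp at xy with TCP height g, place in caddy compartment cy"
    robot.move_ptp([*xy,g+up],[P,0,yaw]); robot.move_gripper(1.0)
    robot.move_linear([*xy,g+40],speed=v); robot.move_linear([*xy,g],speed=80)
    robot.move_gripper(0.0); w=robot.current_gripper_width()*93; print("width",w,"force",robot.current_finger_force(),robot.current_t())
    if w<20: raise SystemExit("missed")
    robot.move_linear([*xy,g+30],speed=80); robot.move_linear([*xy,g+up],speed=v)
    t=toworld(*CC,[0,cy])
    robot.move_linear([*t,g+up],[P,0,.346],speed=v)
    print("width",robot.current_gripper_width()*93)
    robot.move_linear([*t,g+16],speed=v); robot.sleep(.2)
    s=robot.move_linear([*t,g-6],speed=25,f_stop=5); print("stop",s,robot.current_tcp_pos()[2]-g,robot.current_contact_force())
    robot.move_gripper(.85); robot.move_linear([*t,g+40],speed=120); robot.move_linear([*t,g+up],speed=v)
    print("t",robot.current_t())
E
python3 - <<'E'
from h import *
carry((660,189.3),-.143,73,-108)
d=robot.get_image("top");cv2.imwrite("pics/t1.png",d["img"])
E
```

```text
width 35.93006936515868 force 29.99821077875822 6.8917
width 35.856198882213945
stop True -4.036498143809439 [-0.03284774  0.39868709  4.23138556]
t 12.7583
```

View pics/t1.png

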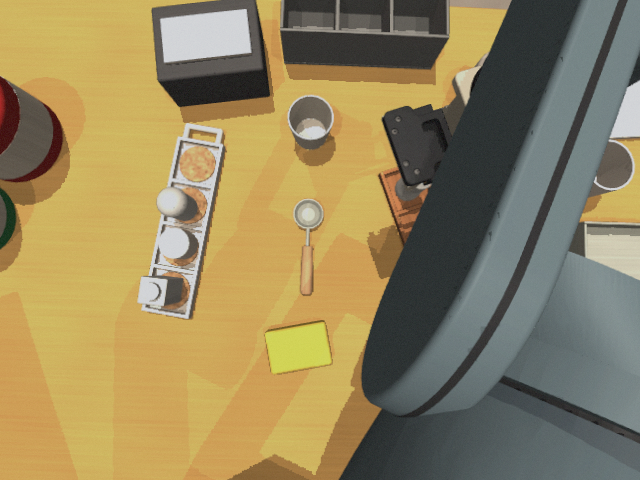

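The mill was placed: contact came at exactly −4 mm, and it looks upright near (410,190). The other three containers haven't moved, so I'll carry on.

```bash
python3 - <<'E'
from h import *
carry((588.6,207),-.143,39,-36)
carry((525.6,203),-.143,30,36)
carry((454.8,223),-.086,46,108)
robot.move_ptp((500,0,350),[P,0,0])
robot.move_ptp((400,205,330),[P,0,0])
d=robot.get_image("top");cv2.imwrite("pics/t2.png",cv2.resize(d["img"][130:370,330:530],None,fx=2.5,fy=2.5))
print(robot.current_t())
E
```

```text
width 45.6800130087774 force 30.000084342900664 16.675
width 45.40940750619696
stop True -4.0934478669371686 [-0.23472184 -0.08124323  4.27279415]
t 22.575
width 46.75378895224799 force 29.98692914926778 26.475
width 47.05018925105727
stop True -3.8970132250780054 [-1.36523344 -0.1148825   5.18706988]
t 32.4333
width 39.51907489407628 force 29.93663102388382 36.5667
width 39.44051794755492
stop True -4.1532208556597325 [0.00797261 0.21959284 4.53839947]
t 42.775
44.9
```

View pics/t2.png

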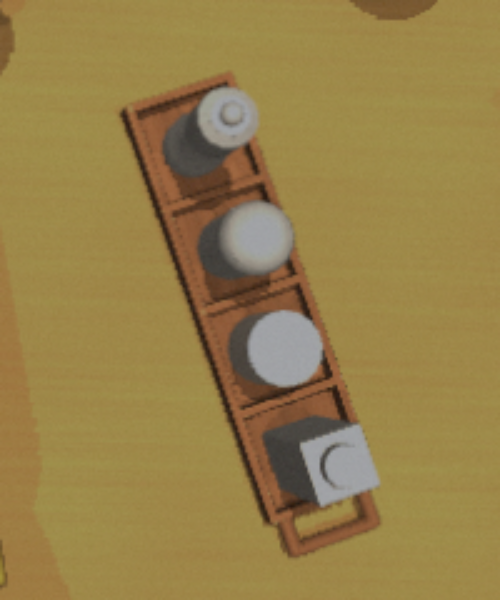

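All four stand in their compartments, with tops in the crop at mill (231,113), dredger (257,238), salt jar (285,349) and tin (340,465). A numeric check comes next.

```bash
python3 - <<'E'
from h import *
d=robot.get_image("top")
for p,z in(((228,117),108),((257,238),74),((285,349),67),((340,465),90)):
    print(inframe(*CC,unproj(d,np.array([p])/2.5+[330,130],z)[0]).round(1))
E
```

```text
[   1.3 -107.9]
[ -1.  -34.8]
[ 3.4 35.9]
[  1.5 109.4]
```

```bash
python3 -c "
from bench import robot
print(robot.hand_in())"
```

```text
the job is handed in; nothing more can be done
None
```

The job is handed in, with no verdict returned: all four containers stand upright in their mirrored caddy compartments, measured within about 4 mm of centre, and the last clock reading before hand-in was about 45 s.

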